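# Shut the filter hatch of the polishing dust extractor and bolt it

## Robot

A 7-joint arm with a two-finger parallel gripper is mounted at the origin on the work surface. World frame = base frame: x ahead of the robot, y to its left, z up, the work surface at z = 0. Lengths are in m, angles in rad, forces in N, time in s.
With the tool pointing down it reaches from about 0.35 to 0.9 m from the base axis. Payload 8.1 kg.
Tool frame: the origin (TCP) lies at the very end of the fingers, on their centre line; the grasp point (between the pads) lies 19 mm behind it; z points along the fingers, x is the direction in which the jaws open and shut, and the axes are right-handed (so a half turn about z gives the same grasp; the last joint's range is limited). The gripper opens to 92 mm and grips with 3 to 60 N. Pads are 19 mm wide; open, the fingers measure 130 mm over their backs; the gripper's body (75 mm by 190 mm) begins 47 mm behind the grasp point.
Start: joints at [-1.29, 0.434, 0.025, 1.573, -0.012, 1.134, -0.075], TCP at [0.234, 0.58, 0.227] pointing down, gripper open.
Joint ranges: [-2.62, 2.62], [-0.44, 2.09], [-1.27, 1.32], [0.08, 2.57], [-1.32, 4.46], [0.12, 2], [-2.74, 2.74]. Speed limits (rad/s): [2.22, 2.22, 3.01, 3.01, 3.14, 3.14, 3.14].

## Interface

Orientations are given as a unit quaternion [w, x, y, z].
In Python, from bench import robot gives the robot as it stands. Calls block until the motion is done:
- robot.move_ptp(position, orientation): joint-space move of the TCP to a pose.
- robot.move_linear(position, rotation=None, max_speed=0.15, until_force=None): straight line of the TCP; rotation=None keeps the orientation; max_speed is the mean speed in m/s. With until_force (N) it stops when the force on the tool has changed by that much, and returns True; else False.
- robot.move_joints(angles): joint-space move.
- robot.move_gripper(opening): finger opening in m; the grip force is fixed at half the most; returns when the fingers have stopped.
- robot.wait(seconds).
- robot.ik(position, orientation): joint angles nearest the present ones, or None.
- robot.read_state(): the state.
- robot.capture(name): name is "side" or "top" or "wrist"; returns a dict with "image" (480x640x3 uint8, red, green, blue), "camera_matrix" (3x3 intrinsics, pixels), "R" (3x3) and "t" (3): a world point X has camera coordinates R X + t; the wrist camera has in their place "mount" (4x4, takes a point from camera to tool coordinates, whose origin is the TCP and whose axes are the tool frame's). Camera axes: x right, y down, z forward; pixel columns grow to the right and rows downward; lengths in m; the calibration is good to about 2 mm. A picture is of the moment at which its call begins: read the wrist's pose just before it. There is no depth.
A pose or a line that the arm cannot do raises robot.IKError and nothing moves.
- robot.job_done(): hands the job in, once; it reports no verdict.
Trained networks look in the newest picture that a camera, given by its name, has taken for a name from the list of things; names that differ only in an ending like _2 or _b are one class to them, and where a whole thing is asked for, a point or a joint stands for the part that bears it (a point fixed in the world has none). Each returns a list of dicts, best first, with "conf" (0 to 1); they miss things now and then, are a little off and sometimes report something else, mostly with a low value. They report only what shows in the picture. A call takes as long as a camera call.
- robot.look_for(camera, thing): "at" ([x, y, z] in m, in world coordinates, good to about 4 mm: the middle of the surface that is visible of it).
The state is a dict: "time_s": time; "joint_positions": joint angles; "qvel": joint speeds; "tau": joint torques, N m; "ee_pos": TCP position; "tcp_rot": TCP orientation; "wrist_force": force on the tool from outside, world axes, zero at the start; "ft_torque": the same for the moment, N m; "finger_gap": finger opening in m.
Only numpy, scipy, OpenCV 4.12 (cv2) and the standard library are available. Lean on these libraries where they do the work, as an engineer would, in place of code of your own. Each camera call takes 0.05 s, during which the arm holds its last target.

## Task

The filter has been changed: swing the blue hatch of the dust extractor's filter unit down onto its rubber seal, bolt drawn back. Then hold the hatch down against the seal just far enough for the bolt to find the hole in its keeper, and slide the bolt fully home. Feel for the hole, never ram the bolt or lean hard on the hatch; leave all else where it lies and let go at the end.

Things in the scene. Friction and masses are not known exactly. Their poses are not given: they have to be found in the camera images.
- extractor: Grey steel filter unit on the bench, 340 x 440, deck 170 up. Origin under its centre, x to the hinge side, y left, z up; mm in this frame: hinge line along y at x 140, z 178; hatch and bolt centred on y 80. Steel keeper x -91 to -75, y 60 to 100; its hole, 14.6 wide, 14 high, runs along x. It is clamped in slots: hole centre z 191.5 to 202.7, not measured. Motor x 85, y -125, r 62, top z 254.
- hatch (a joint): Hatch angle, rad: 0 = steel on steel, seal crushed; grows as it opens. Blue panel 200 x 190 x 4 mm, free edge 205 mm from the hinge line, top face 2 mm above it. Its stiff hinge stays put. From 0.09 down the rubber seal pushes back: pressing at the knob takes about 10 N at 0.08, 18 N at 0; let go, it rises to about 0.088. Once bolted it rests at 0.005 to 0.065.
- hatch_edge (a point): Point on the top face of the hatch panel near its free edge, 190 mm from the hinge line and 60 mm left (+y) of the bolt: a clear place to push the hatch down.
- bolt (a joint): Bolt slide, m: 0 = drawn back, 0.030 = its stop (home). It slides along the hatch, away from the hinge (to the unit's -x when shut), against about 3 N of friction. The tip meets the keeper's face at about 0.013 and has passed through its 16 mm at 0.029.
- bolt_rod: Steel rod of the bolt, 12 mm thick, tip edge bevelled 0.5 mm, with its brass knob; x along the rod (tip to -x), z out of the hatch; it swings with the hatch and slides with the bolt. Its axis runs 12.5 mm above the hinge line's level when the hatch is at 0 (z 190.5 mm in the unit's frame), and the tip at the keeper rises 2.2 mm per 0.01 rad of hatch angle.
- hatch_panel: The blue hatch panel with the bolt's steel backplate and two straps; origin on the hinge line at the middle of its width, x axis from the free edge to the hinge, z out of its outer face.
- knob_top (a point): Top centre of the bolt's upright brass knob: 14 mm thick from 12 to 38 mm above the rod's axis (this point at 38), thinner below; the steel backplate lies 45 mm under this point. The knob stands 140 mm from the hinge line at bolt 0 and 170 mm at home. Straps over the rod (9.5 mm above its axis) lie at 104-120 and 190-202 mm from the hinge.
- felt_wheel: grey felt polishing wheel lying flat, 64 mm across, 14 mm thick, on the unit's deck; origin under its centre
- parts_tin: round aluminium tin, 51 mm across, 25 mm high, on the unit's deck; origin under its centre
- screwdriver: screwdriver with a yellow handle lying on the bench, 160 mm long; x axis points to its tip
- bench_brush: wooden-handled brush lying on the bench, 180 mm long; x axis points to its bristles
- compound_jar: amber jar with a black cap, 60 mm across, 65 mm high; origin under its centre
- loupe: black eyeglass loupe standing on end, 36 mm across, 34 mm high; origin under its centre
- movement_tray: white two-part tray with watch parts, 130 x 100 x 25 mm; origin under its centre

How it is judged:
By the outcome, as a careful person would: the job done as asked, in the order asked, and still so for the second after the job is handed in, with the robot touching nothing.
It also fails if it takes over 72 s, if anything falls off the work surface, if the arm or the gripper's body presses on something with over 40 N, if the wrist force passes 120 N, or if a joint passes its speed limit or range.

## Working session

There is one attempt and no reset: what is moved stays moved. The work goes in short steps, each a Python script; the robot and the scene stay as the last script left them, time stands still between calls to the robot, and variables do not carry over. Pictures are saved under pics/ and viewed, and the job is handed in when it is done.

```bash
ls; mkdir -p pics; python3 - <<'E'
from bench import robot
import cv2
for c in ["side","top","wrist"]:
    d=robot.capture(c); cv2.imwrite(f"pics/{c}0.png",cv2.cvtColor(d["image"],cv2.COLOR_RGB2BGR))
    if c!="wrist": print(c,(-d["R"].T@d["t"]).round(3))
    for n in ["extractor","hatch_panel","knob_top","bolt_rod","hatch_edge","parts_tin","felt_wheel"]:
        r=robot.look_for(c,n); print(c,n,[( [round(float(v),3) for v in x["at"]],round(x["conf"],2)) for x in r[:2]])
s=robot.read_state(); print(s)
E
```

```text
pics
side [ 0.141 -1.348  1.423]
side extractor [([0.566, -0.066, 0.172], 0.84)]
side hatch_panel [([0.642, 0.128, 0.238], 0.84)]
side knob_top []
side bolt_rod [([0.628, 0.142, 0.273], 0.55)]
side hatch_edge [([0.646, 0.131, 0.237], 0.91)]
side parts_tin [([0.445, -0.062, 0.192], 0.79), ([0.568, -0.477, 0.01], 0.71)]
side felt_wheel [([0.464, 0.029, 0.184], 0.59), ([0.628, 0.139, 0.274], 0.4)]
top [ 0.45  -0.003  1.614]
top extractor [([0.581, 0.08, 0.168], 0.68)]
top hatch_panel [([0.646, 0.14, 0.238], 0.62)]
top knob_top [([0.623, 0.142, 0.277], 0.51)]
top bolt_rod [([0.621, 0.148, 0.279], 0.62)]
top hatch_edge [([0.646, 0.139, 0.239], 0.73)]
top parts_tin [([0.451, -0.054, 0.199], 0.55)]
top felt_wheel [([0.467, 0.034, 0.18], 0.96), ([0.572, -0.477, 0.003], 0.21)]
wrist extractor []
wrist hatch_panel []
wrist knob_top []
wrist bolt_rod []
wrist hatch_edge []
wrist parts_tin []
wrist felt_wheel []
{'time_s': 1.2, 'joint_positions': array([-1.28961254,  0.43447315,  0.02495931,  1.57319033, -0.01159972,
        1.13400053, -0.07506601]), 'qvel': array([-5.06125888e-06, -4.57643040e-06,  4.00417156e-04, -5.18671283e-05,
       -9.17299661e-05,  1.26724760e-03,  1.73532704e-03]), 'tau': array([ 1.15833383e-03, -6.67674351e+01,  9.84206647e-01, -3.14826286e+01,
       -6.08972926e-02,  3.21570353e-02,  3.86581792e-05]), 'ee_pos': array([0.23402898, 0.57954992, 0.22676181]), 'tcp_rot': array([-2.49528362e-05,  8.28988673e-01,  5.59265392e-01,  2.70146189e-05]), 'wrist_force': array([ 0.04349781, -0.44078297, -0.6861496 ]), 'ft_torque': array([-0.01264668,  0.00698457,  0.05976148]), 'finger_gap': 0.09172239786272633}
```

View pics/side0.png

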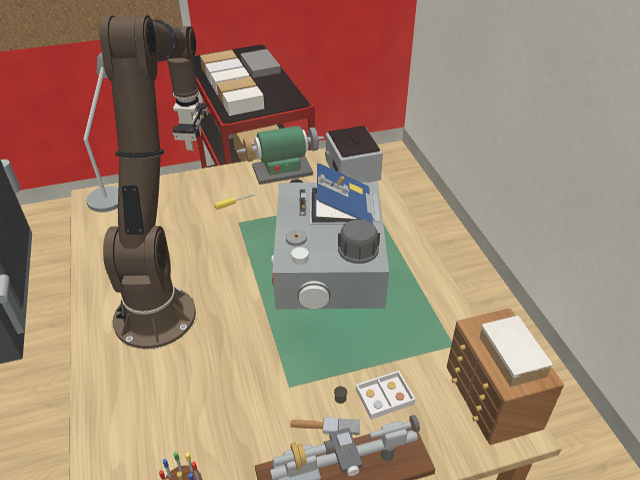

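View pics/top0.png

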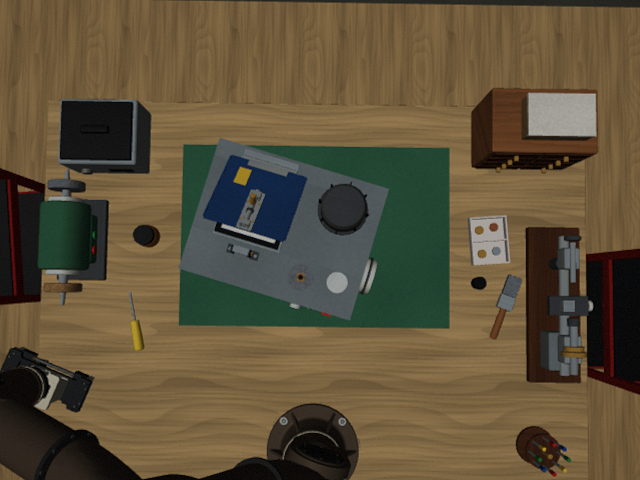

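View pics/wrist0.png

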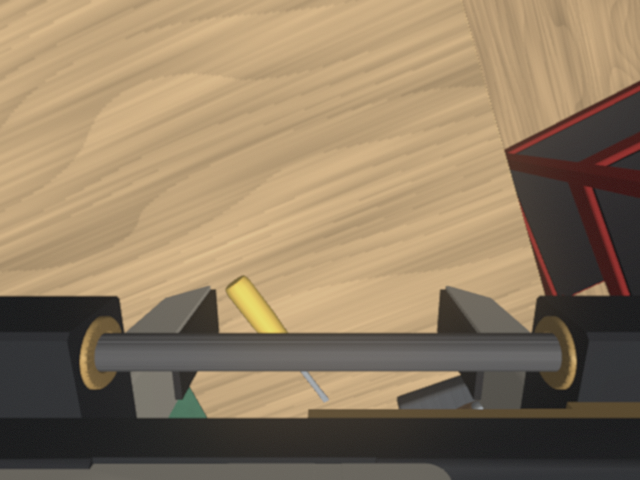

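The side and top views show the unit turned slightly, with its deck corners in the top view near (220,138), (388,188), (350,320) and (180,270). The hatch is half open, the bolt knob is near (255,197), and the keeper is at (243,252). Next I'll zoom in to measure the pose.

```bash
python3 - <<'E'
import cv2
t=cv2.imread("pics/top0.png"); cv2.imwrite("pics/topz.png",cv2.resize(t[125:330,165:400],None,fx=3.2,fy=2.9,interpolation=cv2.INTER_CUBIC)[:600,:800])
s=cv2.imread("pics/side0.png"); cv2.imwrite("pics/sidez.png",cv2.resize(s[155:315,260:400],None,fx=3.7,fy=3.7,interpolation=cv2.INTER_CUBIC))
E
```

```text
(no output)
```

View pics/topz.png

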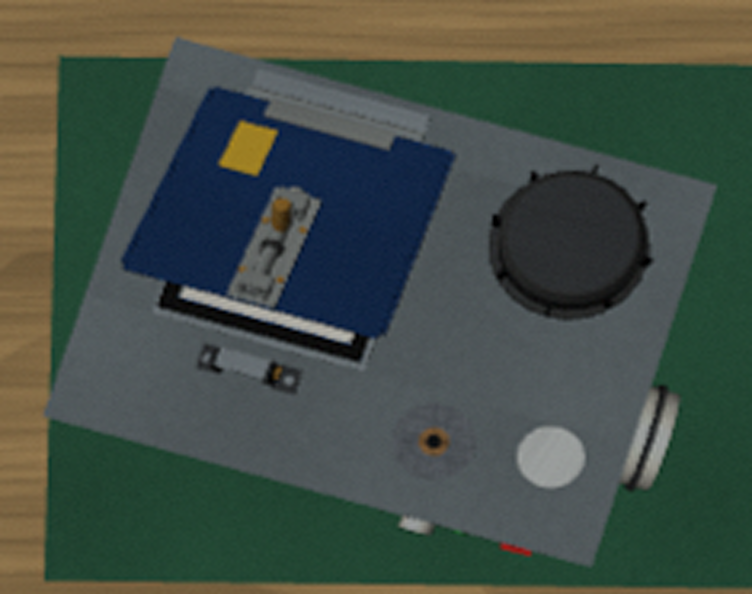

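View pics/sidez.png

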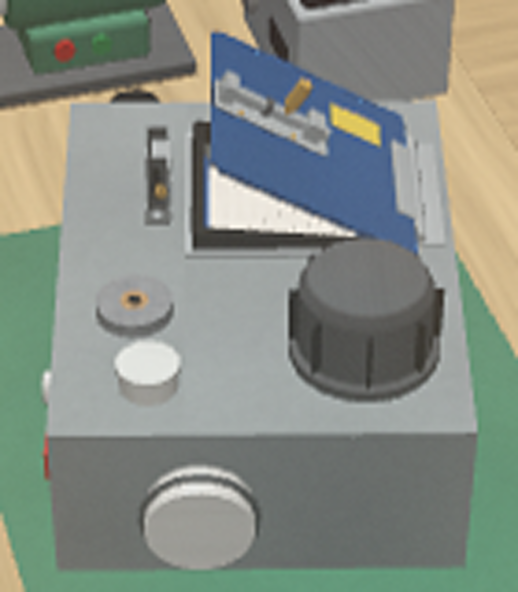

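Top zoom: deck corners at (177,38), (716,185), (592,566) and (47,415), and the bolt is drawn back with the knob toward the hinge. The side zoom shows the near deck edge at (50,435)-(475,433). I'll fit x, y, yaw and hatch angle to both views together.

```bash
cat > h.py <<'E'
import numpy as np
from scipy.optimize import least_squares
from scipy.spatial.transform import Rotation as Rr
def proj(d,X):
    X=np.atleast_2d(X); c=X@d["R"].T+d["t"]; p=c@d["camera_matrix"].T; return p[:,:2]/p[:,2:]
def hp(a,r,h,y):  # point r from hinge, h above panel hinge-level normal, unit frame (m)
    return np.array([.140-r*np.cos(a)+h*np.sin(a)*1, y, .178+r*np.sin(a)+h*np.cos(a)])
E
python3 - <<'E'
from h import *
from bench import robot
T=robot.capture("top");S=robot.capture("side")
tz=np.array([(177,38),(716,185),(592,566),(47,415)])/[3.2,2.9]+[165,125]
sz=np.array([(475,433),(50,435),(70,103)])/3.7+[260,155]
C=np.array([(.17,.22,.17),(.17,-.22,.17),(-.17,-.22,.17),(-.17,.22,.17)])
# hatch corners free edge left/right ; knob top
th=np.array([(123,263),(385,335),(282,200)])/[3.2,2.9]+[165,125]
sh=np.array([(211,33),(211,168),(300,84)])/3.7+[260,155]
def W(q,P):
    c,s=np.cos(q[2]),np.sin(q[2]);P=np.atleast_2d(P)
    return np.c_[q[0]+c*P[:,0]-s*P[:,1],q[1]+s*P[:,0]+c*P[:,1],P[:,2]]
def H(a): return np.array([hp(a,.205,.002,.175),hp(a,.205,.002,-.015),hp(a,.14,.0505,.08)])
def res(q,parts=False):
    r=[proj(T,W(q,C))-tz, proj(S,W(q,C[[2,3,0]]))-np.array([sz[1],sz[1],sz[1]])*0-np.array([sz[1]*0,sz[1]*0,sz[1]*0])]
    return r
def R_(q,v=0):
    r=[proj(T,W(q,C))-tz,proj(T,W(q,H(q[3])))-th,proj(S,W(q,H(q[3])))-sh,
       proj(S,W(q,C[[1,2,3]]))-sz]
    if v: print([x.round(1).tolist() for x in r])
    return np.concatenate([x.ravel() for x in r])
f=least_squares(R_,[.58,.05,-.27,.6],loss="soft_l1"); print(f.x.round(4)); R_(f.x,1)
q=f.x
print("knob",W(q,hp(q[3],.14,.0505,.08)),"edge",W(q,hp(q[3],.19,.002,.14)),"keeper",W(q,[-.083,.08,.197]),"shutknob",W(q,hp(0.04,.14,.0505,.08)),W(q,hp(0.04,.19,.002,.14)))
np.save("q.npy",q)
E
```

```text
[ 0.5839  0.0753 -0.2822  0.5115]
[[[0.1, -1.2], [1.1, -0.9], [0.5, -0.5], [-0.6, -0.5]], [[0.8, 1.0], [-1.5, 0.3], [0.8, 0.5]], [[-0.5, -0.9], [-0.4, -1.5], [1.1, -0.3]], [[0.2, -0.4], [-1.9, 0.1], [-0.6, -0.3]]]
knob [[0.64715711 0.14029164 0.29056227]] edge [[0.59918659 0.2166692  0.27274242]] keeper [[0.52649082 0.17527373 0.197     ]] shutknob [[0.60825556 0.1515695  0.23405811]] [[0.57511512 0.2236477  0.18759637]]
```

Both views agree to about 1 px (unit at 0.584, 0.075, yaw −0.282, hatch about 0.51 rad). Next I'll close the fingers and press the hatch down at hatch_edge along its arc, watching the force.

```bash
cat >> h.py <<'E'
def W(q,P):
    c,s=np.cos(q[2]),np.sin(q[2]);P=np.asarray(P)
    return np.array([q[0]+c*P[0]-s*P[1],q[1]+s*P[0]+c*P[1],P[2]])
def ori(yaw,a=0.0):
    # tool x along unit +y, z down, tilted by hatch angle a (hatch normal = (sin a,0,cos a))
    B=np.column_stack([[0,1,0],[np.cos(a),0,-np.sin(a)],[-np.sin(a),0,-np.cos(a)]])
    M=Rr.from_euler('z',yaw).as_matrix()@B
    x,y,z,w=Rr.from_matrix(M).as_quat(); return np.array([w,x,y,z])
def wf(robot): return robot.read_state()["wrist_force"]
E
python3 - <<'E'
from h import *
from bench import robot
import cv2
q=np.load("q.npy")
print(np.linalg.det(Rr.from_quat(np.roll(ori(q[2]),-1)).as_matrix()))
robot.move_gripper(0.0)
robot.move_ptp(W(q,hp(q[3],.188,.10,.14)),ori(q[2]))
s=robot.read_state();print(s["time_s"],s["ee_pos"],s["wrist_force"],s["finger_gap"])
d=robot.capture("wrist");cv2.imwrite("pics/w1.png",cv2.cvtColor(d["image"],cv2.COLOR_RGB2BGR))
d=robot.capture("top");cv2.imwrite("pics/t1.png",cv2.cvtColor(d["image"],cv2.COLOR_RGB2BGR)[100:330,130:430])
E
```

```text
1.0000000000000002
4.8083 [0.64629391 0.20440663 0.35684014] [ 0.32070152  0.71623951 -0.62918368] 0.0004751862473275166
```

View pics/w1.png

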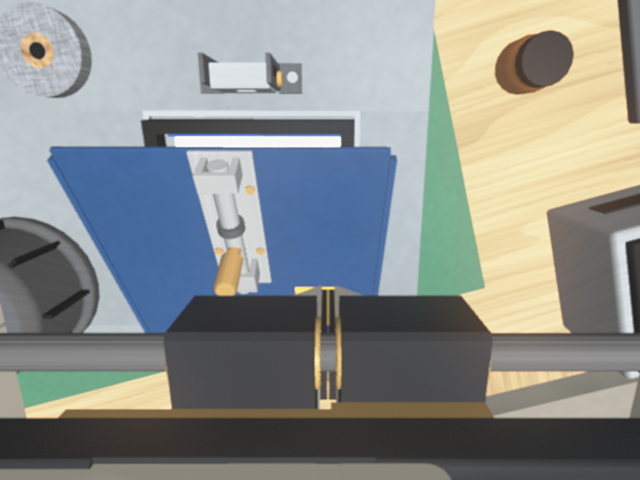

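View pics/t1.png

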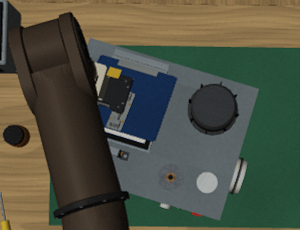

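The wrist view shows the raised hatch with its bolt: knob at (228,270), keeper at (240,75). Nothing is in the way, so I'll press the hatch down.

```bash
python3 - <<'E'
from h import *
from bench import robot
import cv2
q=np.load("q.npy")
robot.move_linear(W(q,hp(q[3],.186,.002,.14)+[0,0,.035]),max_speed=.15)
robot.move_linear(W(q,hp(q[3],.186,.002,.14)+[0,0,.012]),max_speed=.15,until_force=6)
f0=wf(robot);print(f0)
for a in [.45,.36,.27,.19,.13,.085]:
    r=robot.move_linear(W(q,hp(a,.186,.002,.14)),max_speed=.12,until_force=14)
    s=robot.read_state();print(a,r,s["time_s"],s["ee_pos"].round(4),s["wrist_force"].round(1))
    if r: break
E
```

```text
[ 0.17175196  0.3835173  -0.64720654]
0.45 False 6.0917 [0.5973 0.2171 0.2607] [ 1.2  0.5 -0.9]
0.36 False 6.3833 [0.5908 0.2191 0.2456] [ 0.6 -0.6  0.7]
0.27 False 6.675 [0.5857 0.2205 0.2297] [-0.2 -0.1  0.3]
0.19 False 6.95 [0.5821 0.2215 0.2152] [ 0.5  0.3 -0.1]
0.13 False 7.2 [0.5804 0.222  0.2042] [-0.3 -0.3  0.1]
0.085 False 7.45 [0.5797 0.2224 0.196 ] [ 0.2 -0.1 -0. ]
```

```bash
python3 - <<'E'
from h import *
from bench import robot
import cv2
q=np.load("q.npy")
p=robot.read_state()["ee_pos"]
r=robot.move_linear(p+[0,0,-.006],max_speed=.02,until_force=5)
s=robot.read_state();print(r,s["time_s"],s["ee_pos"].round(4),s["wrist_force"].round(1))
# up and back for a view
robot.move_linear(W(q,[.05,.08,.40]),max_speed=.2)
s=robot.read_state();np.savez("w2.npz",p=s["ee_pos"],r=s["tcp_rot"])
d=robot.capture("wrist");cv2.imwrite("pics/w2.png",cv2.cvtColor(d["image"],cv2.COLOR_RGB2BGR));np.savez("w2.npz",p=s["ee_pos"],r=s["tcp_rot"],m=d["mount"],K=d["camera_matrix"])
for n in ["knob_top","hatch_panel","bolt_rod"]:
    print(n,[(np.round(x["at"],4),x["conf"]) for x in robot.look_for("wrist",n)[:2]])
print("exp knob",W(q,hp(.088,.14,.0505,.08)),robot.read_state()["time_s"])
E
```

```text
True 7.6583 [0.5795 0.2224 0.1949] [0.1 0.5 2.6]
knob_top [(array([0.5948, 0.1555, 0.208 ]), 0.68), (array([0.4661, 0.0314, 0.1827]), 0.43)]
hatch_panel [(array([0.6227, 0.1444, 0.1912]), 0.84)]
bolt_rod [(array([0.5919, 0.1602, 0.2076]), 0.57), (array([0.5737, 0.4433, 0.0697]), 0.38)]
exp knob [0.61099146 0.15077634 0.2406087 ] 9.1833
```

View pics/w2.png

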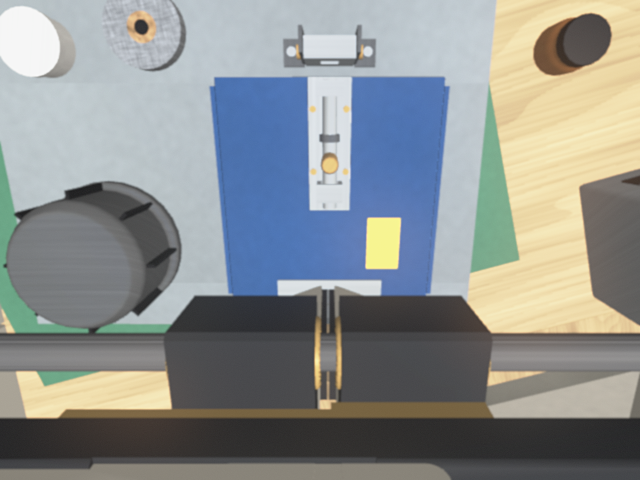

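The hatch is down on its seal with the bolt drawn back: knob at (330,163), panel free-edge corners at (215,78) and (445,78), keeper at (330,47). I'll compare these with the model's predicted pixels.

```bash
cat >> h.py <<'E'
def wproj(npz,X):
    M=Rr.from_quat(np.roll(npz["r"],-1)).as_matrix()
    X=np.atleast_2d(X); tool=(X-npz["p"])@M
    mi=np.linalg.inv(npz["m"]); c=tool@mi[:3,:3].T+mi[:3,3]
    p=c@npz["K"].T; return p[:,:2]/p[:,2:]
E
python3 - <<'E'
from h import *
import cv2
z=np.load("w2.npz");q=np.load("q.npy")
obs=np.array([(330,163),(215,78),(445,78)])
a=.088
mods=lambda q:np.array([W(q,hp(a,.14,.0505,.08)),W(q,hp(a,.205,.002,.175-.19)),W(q,hp(a,.205,.002,.175))])
print(wproj(z,mods(q)).round(1), "keeper L/R",wproj(z,np.array([W(q,[-.075,.06,.2]),W(q,[-.075,.1,.2])])).round(1))
f=least_squares(lambda v:(wproj(z,mods(v))-obs).ravel(),q[:3]);print(q,f.x,f.fun.round(1))
im=cv2.imread("pics/w2.png");cv2.imwrite("pics/w2z.png",cv2.resize(im[15:225,200:460],None,fx=2.8,fy=2.8,interpolation=cv2.INTER_CUBIC))
E
```

```text
[[328.4 169.1]
 [211.4  78. ]
 [445.5  78.2]] keeper L/R [[303.5  63.1]
 [353.5  63.1]]
[ 0.58393299  0.07532676 -0.28217233  0.51147628] [ 0.58288602  0.076941   -0.28146092] [ 0.1  4.  -2.3 -1.9  2.2 -1.9]
```

View pics/w2z.png

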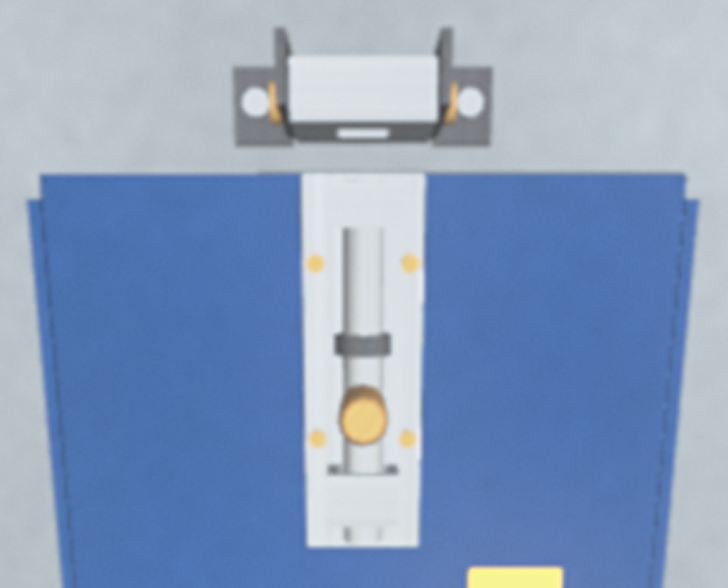

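```bash
python3 - <<'E'
from h import *
z=np.load("w2.npz");q=np.array([.5835,.0763,-.282])
a=.088
print(wproj(z,[W(q,hp(a,.14,.0505,.08)),W(q,hp(a,.205,.002,-.015)),W(q,hp(a,.205,.002,.175))]).round(1))
for zz in [.18,.19,.2,.21,.22]: print(zz,wproj(z,[W(q,[-.075,.06,zz]),W(q,[-.075,.1,zz]),W(q,[-.075,.0727,zz]),W(q,[-.075,.0873,zz]),W(q,[-.091,.08,zz])]).round(1).tolist())
E
```

```text
[[329.5 168.1]
 [212.3  77.1]
 [446.6  77.3]]
0.18 [[305.7, 65.9], [353.0, 65.9], [320.8, 65.9], [338.0, 65.9], [329.4, 45.2]]
0.19 [[305.1, 64.1], [353.7, 64.1], [320.6, 64.1], [338.3, 64.1], [329.5, 42.8]]
0.2 [[304.5, 62.1], [354.5, 62.2], [320.3, 62.2], [338.6, 62.2], [329.5, 40.2]]
0.21 [[303.7, 60.1], [355.3, 60.2], [320.1, 60.1], [338.9, 60.1], [329.6, 37.5]]
0.22 [[303.0, 58.0], [356.2, 58.0], [319.9, 58.0], [339.3, 58.0], [329.6, 34.6]]
```

The keeper hole looks to be near z 198 (rough), i.e. hatch about 0.034. Next I'll grip the knob with the jaws along the unit's y, tilted to match the hatch.

```bash
python3 - <<'E'
from h import *
from bench import robot
import cv2
q=np.array([.5835,.0763,-.282]);np.save("q2.npy",q)
a=.088; o=ori(q[2],a)
robot.move_gripper(.07)
robot.move_ptp(W(q,hp(a,.142,.090,.08)),o)
r=robot.move_linear(W(q,hp(a,.142,.0235,.08)),max_speed=.08,until_force=6)
s=robot.read_state();print(r,s["time_s"],s["ee_pos"].round(4),W(q,hp(a,.142,.0235,.08)).round(4),s["wrist_force"].round(1),s["tcp_rot"].round(4),o.round(4))
d=robot.capture("wrist");cv2.imwrite("pics/w3.png",cv2.cvtColor(d["image"],cv2.COLOR_RGB2BGR))
d=robot.capture("side");cv2.imwrite("pics/s3.png",cv2.resize(cv2.cvtColor(d["image"],cv2.COLOR_RGB2BGR)[155:315,260:400],None,fx=3.7,fy=3.7))
E
```

```text
False 11.9333 [0.6068 0.153  0.2144] [0.6064 0.153  0.2139] [-0.2 -1.  -0.4] [-0.035   0.7987  0.6001 -0.026 ] [-0.0352  0.7987  0.6001 -0.0264]
```

View pics/w3.png

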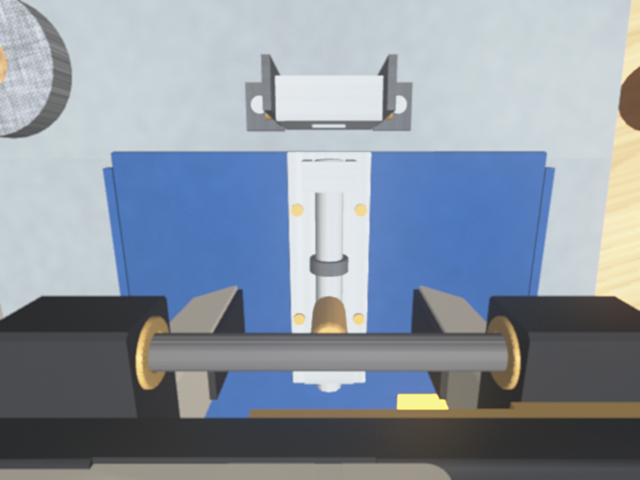

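View pics/s3.png

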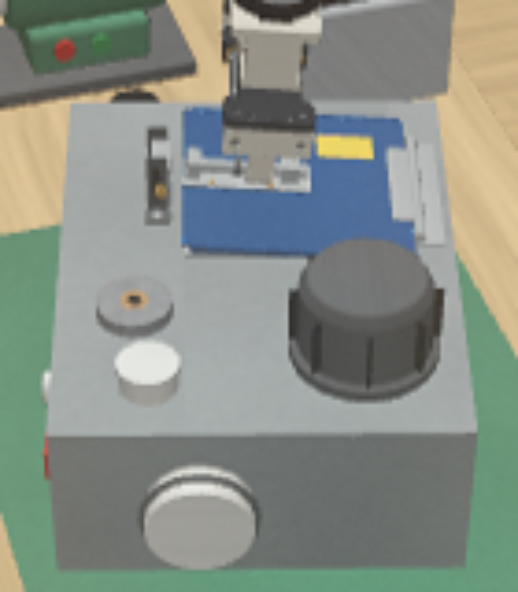

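The wrist view shows the knob at x≈329, midway between the fingers (about 242 and 415). I'll grip it now.

```bash
python3 - <<'E'
from h import *
from bench import robot
robot.move_gripper(.0)
robot.wait(.2)
s=robot.read_state();print(s["time_s"],s["ee_pos"].round(5),s["wrist_force"].round(2),s["ft_torque"].round(2),s["finger_gap"])
q=np.load("q2.npy")
p=s["ee_pos"]
off=p-W(q,hp(.088,.142,.0235,.08)); np.save("off.npy",off);print(off)
def go(a,sl,v=.03,u=None):
    r=robot.move_linear(W(q,hp(a,.142+sl,.0235,.08))+off,ori(q[2],a),max_speed=v,until_force=u)
    s=robot.read_state();d=s["ee_pos"]-off
    dx=d-np.array([q[0],q[1],0]);c,n=np.cos(q[2]),np.sin(q[2])
    ux,uy=c*dx[0]+n*dx[1],-n*dx[0]+c*dx[1]
    F=s["wrist_force"];fx=c*F[0]+n*F[1]
    print(a,sl,r,"t%.2f z%.2f ux%.2f uy%.2f fx%.1f fz%.1f My%.2f"%(s["time_s"],d[2]*1e3,ux*1e3,uy*1e3,fx,F[2],(-n*s["ft_torque"][0]+c*s["ft_torque"][1])),"cmd z%.2f ux%.2f"%(hp(a,.142+sl,.0235,.08)[2]*1e3,hp(a,.142+sl,.0235,.08)[0]*1e3),"gap%.4f"%s["finger_gap"],flush=True)
    return r,F
for a in [.075,.065,.058]: go(a,0)
go(.058,.010)
E
```

```text
13.1583 [0.60652 0.15352 0.21398] [ 1.46  3.1  -0.27] [ 0.67 -0.42 -0.12] 0.012954226328942114
[1.63390803e-04 5.51136134e-04 8.96035462e-05]
0.075 0 False t13.41 z212.78 ux0.68 uy80.02 fx1.3 fz4.9 My-0.22 cmd z212.07 ux0.16 gap0.0133
0.065 0 False t13.66 z211.61 ux0.50 uy80.00 fx0.0 fz7.0 My-0.08 cmd z210.67 ux-0.17 gap0.0132
0.058 0 False t13.91 z210.85 ux0.37 uy80.04 fx0.2 fz8.9 My-0.01 cmd z209.69 ux-0.40 gap0.0130
0.058 0.01 False t14.39 z211.39 ux-9.55 uy80.05 fx0.9 fz7.7 My-0.05 cmd z210.27 ux-10.38 gap0.0132
```

The knob is gripped and the hatch presses down smoothly. Next I'll feel for the hole from above in small steps, with a light force guard.

```bash
cat >> h.py <<'E'
def mk(robot):
    q=np.load("q2.npy");off=np.load("off.npy")
    def go(a,sl,v=.03,u=None,pr=True):
        m=hp(a,.142+sl,.0235,.08)
        r=robot.move_linear(W(q,m)+off,ori(q[2],a),max_speed=v,until_force=u)
        s=robot.read_state();d=s["ee_pos"]-off
        dx=d-np.array([q[0],q[1],0]);c,n=np.cos(q[2]),np.sin(q[2])
        ux,uy=c*dx[0]+n*dx[1],-n*dx[0]+c*dx[1]
        F=s["wrist_force"];fx=c*F[0]+n*F[1]
        # estimate actual a, s from TCP
        e=least_squares(lambda v:(hp(v[0],.142+v[1],.0235,.08)-[ux,0.08,d[2]])[[0,2]]*1e3,[a,sl]).x
        if pr: print("cmd %.3f %.4f"%(a,sl),r,"t%.2f  est a%.4f s%.2f uy%.2f fx%.1f fz%.1f gap%.4f"%(s["time_s"],e[0],e[1]*1e3,uy*1e3,fx,F[2],s["finger_gap"]),flush=True)
        return r,e,fx,F[2]
    return go
E
python3 - <<'E'
from h import *
from bench import robot
go=mk(robot)
a=.058
for i in range(6):
    r,e,fx,fz=go(a,.0175,.02,6.5)
    if not r and e[1]>.0155: print("IN?");break
    go(a,.0105,.04,pr=False)
    a-=.005
    go(a,.0105,.03)
E
```

```text
cmd 0.058 0.0175 True t14.73  est a0.0662 s13.64 uy80.05 fx1.7 fz3.0 gap0.0130
cmd 0.053 0.0105 False t15.23  est a0.0588 s10.27 uy80.04 fx-0.4 fz7.9 gap0.0130
cmd 0.053 0.0175 True t15.54  est a0.0594 s13.55 uy80.04 fx0.8 fz3.9 gap0.0127
cmd 0.048 0.0105 False t16.04  est a0.0533 s10.24 uy80.04 fx-0.5 fz9.1 gap0.0130
cmd 0.048 0.0175 True t16.35  est a0.0541 s13.50 uy80.06 fx1.7 fz3.8 gap0.0130
cmd 0.043 0.0105 False t16.85  est a0.0481 s10.19 uy80.05 fx-0.7 fz9.3 gap0.0130
cmd 0.043 0.0175 True t17.16  est a0.0486 s13.47 uy80.07 fx1.0 fz2.9 gap0.0134
cmd 0.038 0.0105 False t17.66  est a0.0429 s10.17 uy80.04 fx-0.2 fz9.5 gap0.0131
cmd 0.038 0.0175 True t17.97  est a0.0436 s13.63 uy80.07 fx0.4 fz4.2 gap0.0131
cmd 0.033 0.0105 False t18.47  est a0.0382 s10.10 uy80.06 fx-0.7 fz9.5 gap0.0128
cmd 0.033 0.0175 False t18.97  est a0.0381 s16.46 uy80.07 fx1.4 fz8.2 gap0.0133
IN?
```

The tip passed the face at 16.5 mm without resistance, so it is in the hole. I'll centre it slightly lower and slide it home with a force guard.

```bash
python3 - <<'E'
from h import *
from bench import robot
go=mk(robot)
a=.030
go(a,.0175,.02,8)
for sl in [.021,.025,.029]:
    r,e,fx,fz=go(a,sl,.02,8)
    if r: break
if not r:
    go(a,.0325,.02,8)
E
```

```text
cmd 0.030 0.0175 False t19.22  est a0.0366 s16.40 uy80.09 fx0.9 fz9.9 gap0.0130
cmd 0.030 0.0210 False t19.54  est a0.0362 s19.83 uy80.06 fx1.8 fz9.4 gap0.0128
cmd 0.030 0.0250 False t19.89  est a0.0361 s23.87 uy80.10 fx1.9 fz9.7 gap0.0134
cmd 0.030 0.0290 False t20.24  est a0.0357 s27.82 uy80.06 fx2.0 fz8.9 gap0.0132
cmd 0.030 0.0325 True t20.47  est a0.0363 s29.43 uy80.06 fx2.2 fz3.6 gap0.0130
```

```bash
python3 - <<'E'
from h import *
from bench import robot
import cv2
go=mk(robot)
r=go(.030,.034,.015,8)
robot.wait(.2)
go(.036,.030,.02)
robot.move_gripper(.07); robot.wait(.2)
s=robot.read_state();print(s["wrist_force"].round(1),s["time_s"])
q=np.load("q2.npy")
robot.move_linear(W(q,hp(.036,.172,.10,.08)),max_speed=.12)
robot.move_linear(W(q,hp(.036,.12,.20,.08)),max_speed=.2)
s=robot.read_state()
d=robot.capture("wrist");np.savez("w4.npz",p=s["ee_pos"],r=s["tcp_rot"],m=d["mount"],K=d["camera_matrix"])
im=cv2.cvtColor(d["image"],cv2.COLOR_RGB2BGR);cv2.imwrite("pics/w4.png",im)
print(robot.read_state()["time_s"])
E
```

```text
cmd 0.030 0.0340 True t20.70  est a0.0365 s29.36 uy80.05 fx1.5 fz3.8 gap0.0127
cmd 0.036 0.0300 False t21.15  est a0.0365 s29.59 uy80.06 fx2.7 fz3.5 gap0.0131
[0.6 0.2 0.2] 22.3833
23.9333
```

View pics/w4.png

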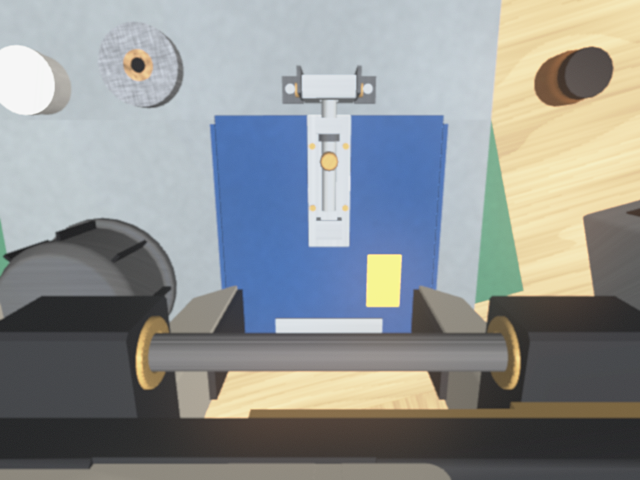

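The rod now runs through the keeper: knob at (329,161), rod entering the keeper near (329,105). I'll check the travel quantitatively against the drawn-back picture.

```bash
python3 - <<'E'
from h import *
import cv2
q=np.load("q2.npy")
def cen(f,box):
    im=cv2.imread(f);hsv=cv2.cvtColor(im,cv2.COLOR_BGR2HSV);x0,y0,x1,y1=box
    m=((hsv[...,0]>10)&(hsv[...,0]<28)&(hsv[...,1]>90)&(hsv[...,2]>200))[y0:y1,x0:x1].astype(np.uint8)
    n,l,st,c=cv2.connectedComponentsWithStats(m);i=1+np.argmax(st[1:,4]);print(f,st[i],c[i]+[x0,y0]);return c[i]+[x0,y0]
k2=cen("pics/w2.png",(318,145,342,180));k4=cen("pics/w4.png",(318,145,342,178))
# solve knob r offset in each picture
z2,z4=np.load("w2.npz"),np.load("w4.npz")
for a2,a4 in [(.088,.036),(.088,.05),(.09,.045)]:
    r2=least_squares(lambda v:wproj(z2,W(q,hp(a2,v[0],.0505,.08)))[0][1]-k2[1],[.14]).x[0]
    r4=least_squares(lambda v:wproj(z4,W(q,hp(a4,v[0],.0505,.08)))[0][1]-k4[1],[.17]).x[0]
    print(r2,r4,"travel mm",(r4-r2)*1e3)
im=cv2.imread("pics/w4.png");cv2.imwrite("pics/w4z.png",cv2.resize(im[60:260,220:440],None,fx=3,fy=3,interpolation=cv2.INTER_CUBIC))
E
```

```text
pics/w2.png [  4  13  16  15 188] [329.71276596 164.95744681]
pics/w4.png [  4   9  15  16 199] [329.06532663 161.32663317]
0.14239092206977982 0.17152426291405698 travel mm 29.133340844277157
0.14239092206977982 0.17242235378566095 travel mm 30.03143171588113
0.14254094497515846 0.17209759617351852 travel mm 29.55665119836007
```

View pics/w4z.png

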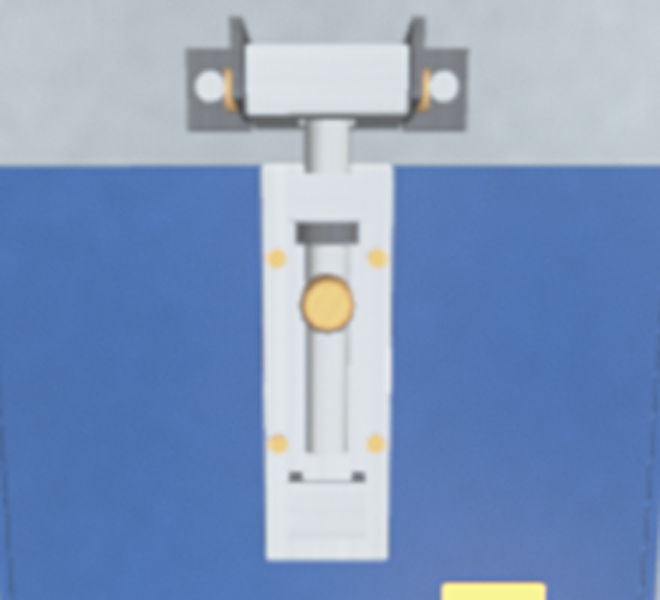

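The collar sits against the front strap, and the measured travel is 29–30 mm. I'll give one gentle nudge from the hinge side with closed fingers, to check it is on its stop.

```bash
python3 - <<'E'
from h import *
from bench import robot
import cv2
q=np.load("q2.npy");a=.04;o=ori(q[2],a)
robot.move_gripper(0.)
robot.move_linear(W(q,hp(a,.136,.08,.08)),o,max_speed=.15)
r=robot.move_linear(W(q,hp(a,.136,.030,.08)),max_speed=.08,until_force=5);print("down",r)
f0=wf(robot)
for k in range(2):
    r=robot.move_linear(W(q,hp(a,.166,.030,.08)),max_speed=.015,until_force=8)
    s=robot.read_state();p=s["ee_pos"]-[q[0],q[1],0];ux=np.cos(q[2])*p[0]+np.sin(q[2])*p[1]
    print(r,"ux",ux*1e3,"r",(.14-ux+.030*np.sin(a)),(s["wrist_force"]-f0).round(1),s["time_s"])
robot.move_linear(W(q,hp(a,.137,.030,.08)),max_speed=.06)
robot.move_linear(W(q,hp(a,.13,.09,.08)),max_speed=.12)
robot.move_linear(W(q,hp(a,.11,.22,.08)),max_speed=.2)
robot.wait(.3)
s=robot.read_state();print(s["wrist_force"].round(1))
d=robot.capture("wrist");im=cv2.cvtColor(d["image"],cv2.COLOR_RGB2BGR);cv2.imwrite("pics/w5.png",im)
d=robot.capture("side");cv2.imwrite("pics/s5.png",cv2.resize(cv2.cvtColor(d["image"],cv2.COLOR_RGB2BGR)[155:315,260:400],None,fx=3.7,fy=3.7))
print(robot.read_state()["time_s"])
E
```

```text
down False
True ux -11.815628087062075 r 0.15301530811266112 [ 1.9  0.3 -0.3] 28.05
True ux -11.795173714103099 r 0.15299485373970215 [2.4 0.  0.4] 28.3917
[0.5 0.3 0.3]
30.675
```

View pics/w5.png

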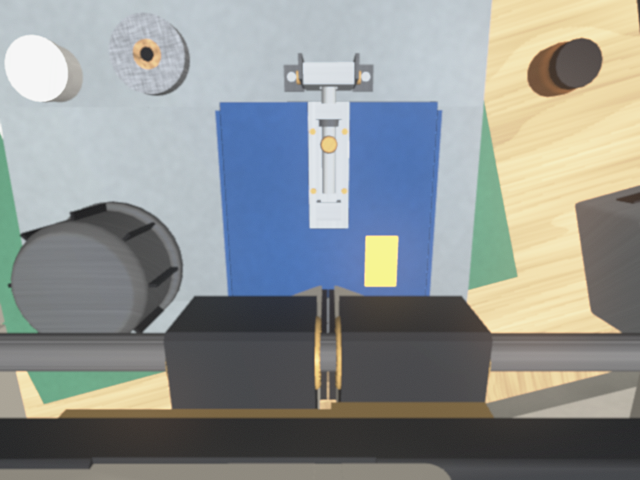

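View pics/s5.png

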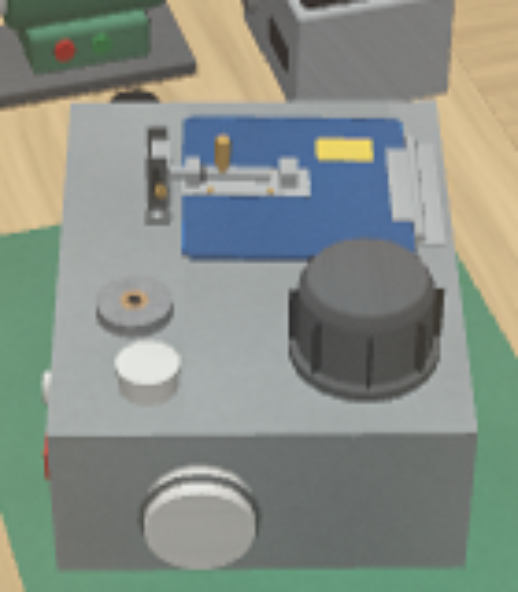

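Both nudges stopped at the same spot (ux −11.8 mm) with no travel. The wrist view (knob at (329,144)) and the side view show the rod through the keeper, the hatch down, and the wheel and tin where they were.

```bash
python3 - <<'E'
from bench import robot
print(robot.job_done()); 
E
```

```text
the job is handed in; nothing more can be done
None
```

The hatch is down on its seal and bolted. I handed the job in at about 31 s of the allowed 72 s, with the arm clear and touching nothing.

**What I did**
- I pressed the hatch down near hatch_edge with the fingers closed and the bolt drawn back.
- I gripped the knob and lowered the hatch in small steps, feeling for the hole with a force guard of 6.5 N.
- Five light touches met the keeper's face. On the sixth, at a hatch angle of about 0.038, the tip went in freely, and I slid the bolt to its stop.
- I let go, then nudged the knob twice from the hinge side with closed fingers (8 N guard). Both times it stopped at the same place.

**Last checks**
- **Bolt travel:** I measured 29.1 to 30.0 mm from the pictures and 29.4 to 29.6 mm from the arm's position. The 0.5 mm shortfall is within my measuring error. The collar sits against the front strap and the rod runs through the keeper.
- **Everything else:** the felt wheel, parts tin and motor look unmoved in the final pictures. I did not check the loose items on the bench again one by one.
- **Disagreement:** while holding the hatch down I read 9 to 10 N, less than the 14 N or so expected at that angle. The true hatch angle may therefore be a little higher than my 0.036 estimate.

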